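Press a new bush into the ice shaver's bearing bridge, driving the worn one out

TASK

The ice shaver's crank bearing gets a new bush: take the large steel drift from its block, set its nose in the white bush that stands started in the bearing cartridge of the aluminium bridge, and press it straight down so that it drives the worn black bush out below into the bowl. Keep pressing slowly until you feel the drift's shoulder bed on the cartridge, bear down there with about 15 N for a moment (over 35 N cracks the bush), then draw the drift out, leave the white bush flush and stand the drift back in its hole in the block. Leave the other things where they stand.

Things in the scene. Friction and masses are not known exactly. Their poses are not given: they have to be found in the camera images.
- drift: Large stepped steel drift, upright in its block, 88 mm high, 200 to 330 g. Origin: centre of the nose's end; z up its axis. Pilot 14 mm in diameter, 20 mm long (first 4 mm taper from 8 mm); shoulder disc 42 mm in diameter at z = 20 to 28 mm; handle 24 mm in diameter at z = 28 to 88 mm, gripped from above. Fingertips may rest on the shoulder, which then takes the push.
- new_bush: White nylon sleeve, the new bush: 28 mm outside, 16 mm through bore, 25 mm long, 30 g. Origin: centre of its lower end, z up its axis. At the start its lowest 4 to 15 mm stand in the cartridge, on the worn bush. It is home when the drift's shoulder, on its upper end, beds on the cartridge's face: a rigid stop, 20 N within 1 mm, so come onto it at a few mm/s.
- worn_bush: Black nylon sleeve of the same size, the worn bush (origin: centre of its lower end, z up). At the start it is held in the cartridge right under the white bush. Once pushed past the spring balls (white bush about 20 mm in) it drops out below, into the bowl.
- bridge: Aluminium bridge on two legs (at y = -72 and +72 mm), screwed to a wooden board of 130 x 230 x 14 mm fixed to the table; origin under the board's centre, z up. In the hub in its middle an upright bearing cartridge, a tube 45 mm outside with a through bore of 30 mm, 44 mm long, the bridge's highest part; arms and ribs stay below 104 mm.
- bore_axis (a point): Point on the bore's axis (z up), 125 mm above the table. The cartridge is screwed up or down to set how fine the ice is shaved, then locked: its upper face lies anywhere from 5 mm below to 5 mm above this point, which no pose tells. Four spring balls in its wall, 18.5 mm below its face, grip a passing bush; sliding it takes 5 to 9 N, held still less is felt.
- catch_bowl: White foam bowl, 106 mm wide and 51 mm high, standing loose on the board under the cartridge between the legs; origin under its centre, inner floor 6 mm above it.
- drift_block: Wooden block 140 x 60 x 36 mm, fixed to the table, origin under its centre, long side along x. The large drift's hole lies at x = -40 mm; a small steel drift that is not needed (and does not come out) stands at x = +45 mm and rises 35 mm above the block.
- drift_hole (a point): Centre of the mouth of the large drift's hole, in the upper face of the block, 36 mm above the table. Hole 20 mm in diameter and 30 mm deep; the drift stands in it with its shoulder on the block, so that its nose is 20 mm below this point.
- shot_glass: Small empty glass, 46 mm wide, 57 mm high; bystander. Origin under its centre.
- jam_jar: Glass jar of red jam with a yellow lid, 60 mm wide, 85 mm high; bystander. Origin under its centre.
- kitchen_timer: Red and white wind-up timer, 64 mm wide, 39 mm high; bystander. Origin under its centre.
- sprinkle_b: Spice jar with a black cap, 41 mm wide, 105 mm high; bystander. Origin under its centre.
Things that resemble listed ones, but are neither listed nor needed, are in the scene too. Leave any green look-alike of the drift alone.

How it is judged:
By the outcome, as a careful person would: the job done as asked, in the order asked, and still so for the second after the job is handed in, with the robot touching nothing.
It also fails if it takes over 64 s, if anything falls off the work surface, if the arm or the gripper's body presses on something with over 40 N, if the wrist force passes 120 N, or if a joint passes its speed limit or range.

ROBOT

A 6-joint arm with a two-finger parallel gripper is mounted at the origin on the work surface; the furniture and walls round the work are solid. World frame = base frame: x ahead of the robot, y to its left, z up, the work surface at z = 0. Lengths are in m, angles in rad, forces in N, time in s.
With the tool pointing down it reaches from about 0.3 to 0.875 m from the base axis. Payload 4.2 kg.
Tool frame: the origin (TCP) lies at the very end of the fingers, on their centre line; the grasp point (between the pads) lies 19 mm behind it; z points along the fingers, x is the direction in which the jaws open and shut, and the axes are right-handed (so a half turn about z gives the same grasp; the last joint's range is limited). The gripper opens to 85 mm and grips with 20 to 120 N. Pads are 22 mm wide; open, the fingers measure 114 mm over their backs; the gripper's body (76 mm by 85 mm) begins 54 mm behind the grasp point. The pads swing forward as they close: fully open they stand 13 mm farther back than shut.
Start: joints at [-1.219, 0.32, 1.565, -0, 1.257, -0.02], TCP at [0.209, -0.536, 0.231] pointing down, gripper open.
Joint ranges: [-3.11, 3.11], [-0.84, 2.01], [0.21, 2.61], [-1.34, 4.49], [0.05, 2.63], [-2.56, 2.56]. Speed limits (rad/s): [2.57, 2.57, 3.14, 3.14, 3.14, 3.14].

INTERFACE

Orientations are given as a rotation vector (axis times angle).
In Python, from bench import bot gives the robot as it stands. Calls block until the motion is done:
- bot.move_pose(position, orientation): joint-space move of the TCP to a pose.
- bot.move_straight(position, rate=0.15, attitude=None, force_limit=None): straight line of the TCP; attitude=None keeps the orientation; rate is the mean speed in m/s. With force_limit (N) it stops when the force on the tool has changed by that much, and returns True; else False.
- bot.move_joints(angles): joint-space move.
- bot.open() and bot.clamp(effort=None): open the fingers fully, or close them until they stop; effort is the grip in N (None keeps the last).
- bot.hold(seconds).
- bot.inverse_kinematics(position, orientation): joint angles nearest the present ones, or None.
- bot.camera(name): name is "side" or "top"; returns a dict with "img" (400x640x3 uint8, red, green, blue), "mtx" (3x3 intrinsics, pixels), "rvec" (rotation vector, rad) and "tvec" (3), from world to camera coordinates, as OpenCV has them. Camera axes: x right, y down, z forward; pixel columns grow to the right and rows downward; lengths in m; the calibration is good to about 2 mm. A picture is of the moment at which its call begins. There is no depth.
A pose or a line that the arm cannot do raises bot.Unreachable and nothing moves.
- bot.job_done(): hands the job in, once; it reports no verdict.
Readings, each from a call of its own:
- bot.read_time_s(): time.
- bot.read_joint_positions(): joint angles.
- bot.read_joint_velocities(): joint speeds.
- bot.read_joint_torque(): joint torques, N m.
- bot.read_position(): TCP position.
- bot.read_tcp_rot(): TCP orientation.
- bot.read_ft_force(): force on the tool from outside, world axes, zero at the start.
- bot.read_torque(): the same for the moment, N m.
- bot.read_opening(): opening from 0.0 (shut) to 1.0 (fully open).
Only numpy, scipy, OpenCV 4.12 (cv2) and the standard library are available. Lean on these libraries where they do the work, as an engineer would, in place of code of your own. Each camera call takes 0.05 s, during which the arm holds its last target.

## Working session

There is one attempt and no reset: what is moved stays moved. The work goes in short steps, each a Python script; the robot and the scene stay as the last script left them, time stands still between calls to the robot, and variables do not carry over. Pictures are saved under pics/ and viewed, and the job is handed in when it is done.

```bash
mkdir -p pics; ls; python3 - <<'E'
from bench import bot
import cv2,pickle
d={}
for n in("side","top"):
    c=bot.camera(n); d[n]=c; cv2.imwrite(f"pics/{n}0.png",c["img"][:,:,::-1]); print(n,c["mtx"],c["rvec"],c["tvec"])
pickle.dump(d,open("cams.pkl","wb"))
print(bot.read_time_s(),bot.read_tcp_rot(),bot.read_ft_force(),bot.read_opening())
E
```

```text
pics
side [[384.30335819   0.         321.14505686]
 [  0.         384.30335819 198.03175007]
 [  0.           0.           1.        ]] [ 0.40879411 -2.53066688  1.56926794] [0.45707874 0.19231957 0.73509251]
top [[450.7120746    0.         316.92149138]
 [  0.         450.7120746  196.45891955]
 [  0.           0.           1.        ]] [ 2.17079172 -2.10771474  0.18837145] [-0.07551415  0.50290968  1.30075003]
0.1 [-2.59294776e+00  1.77205383e+00  2.08689426e-03] [-1.23891623  0.28701437  0.05639262] 1.0014009995389332
```

View pics/side0.png

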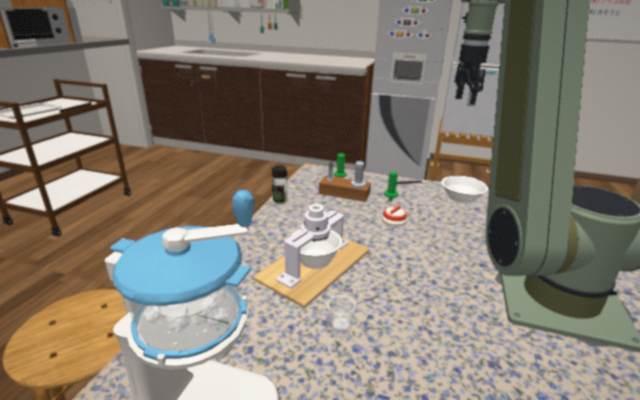

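View pics/top0.png

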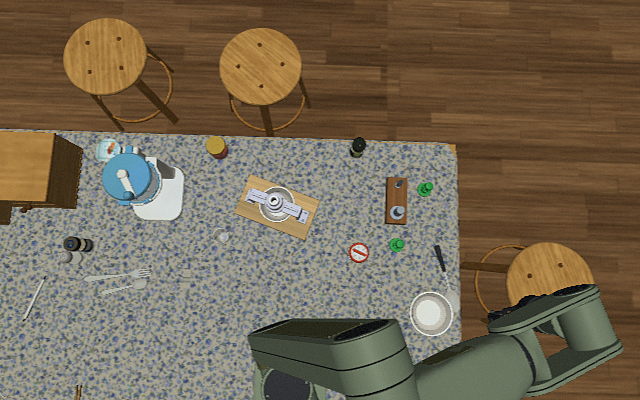

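```bash
python3 - <<'E'
import cv2,numpy as np
t=cv2.imread("pics/top0.png");s=cv2.imread("pics/side0.png")
def crop(im,x,y,w,h,k,fn):
    c=cv2.resize(im[y:y+h,x:x+w],None,fx=k,fy=k,interpolation=cv2.INTER_CUBIC)
    for i in range(0,w,10): cv2.putText(c,str(x+i),(i*k,8),0,.28,(0,0,255),1); cv2.line(c,(i*k,10),(i*k,14),(0,0,255),1)
    for j in range(0,h,10): cv2.putText(c,str(y+j),(0,j*k+3),0,.28,(0,0,255),1)
    cv2.imwrite(fn,c)
crop(t,225,165,100,80,8,"pics/t_br.png")
crop(t,370,165,80,70,8,"pics/t_bl.png")
crop(s,250,190,130,110,6,"pics/s_br.png")
crop(s,300,140,120,90,6,"pics/s_bl.png")
E
```

```text
(no output)
```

View pics/t_br.png

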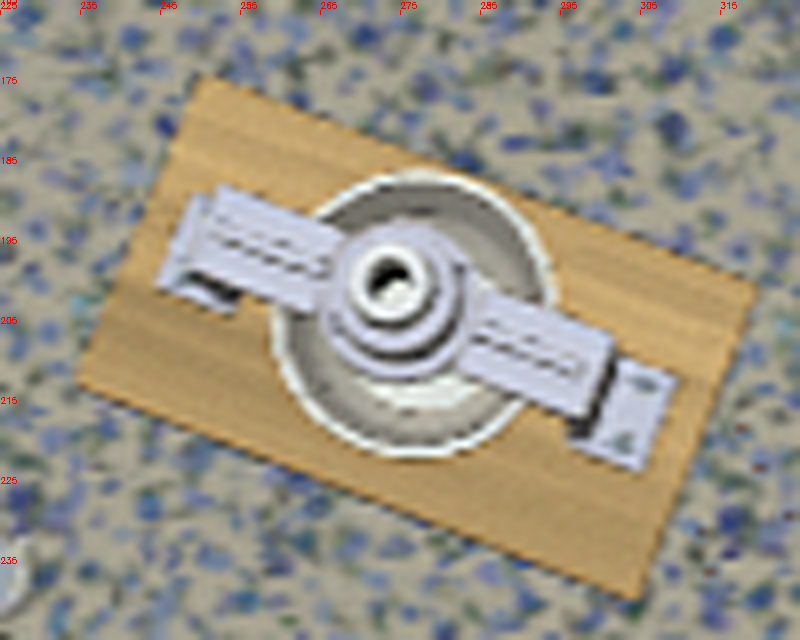

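View pics/t_bl.png

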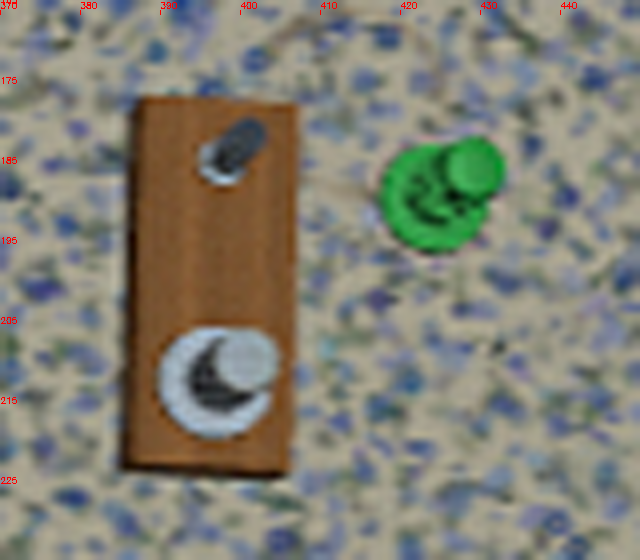

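View pics/s_br.png

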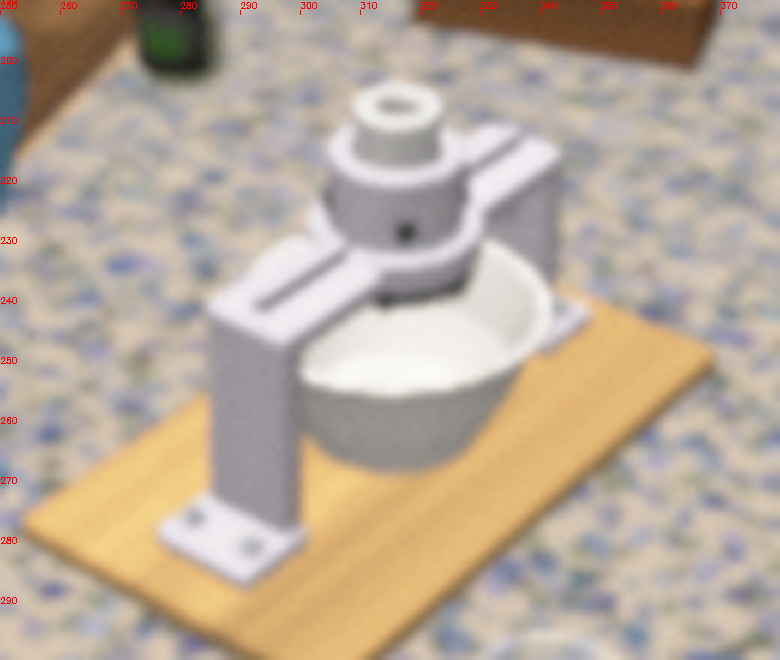

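View pics/s_bl.png

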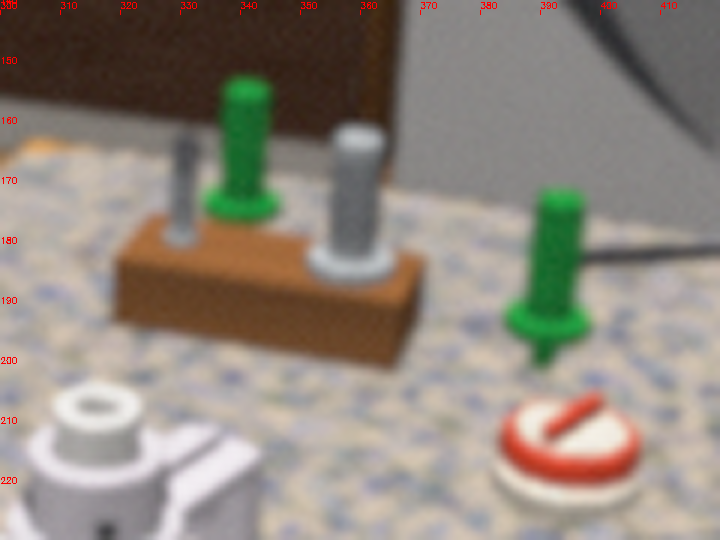

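```bash
cat > h.py <<'E'
import numpy as np,cv2,pickle
C=pickle.load(open("cams.pkl","rb"))
def ray(n,p):
    c=C[n];R=cv2.Rodrigues(np.array(c["rvec"],float))[0];t=np.array(c["tvec"]).ravel()
    d=R.T@np.linalg.solve(c["mtx"],[p[0],p[1],1.]);return -R.T@t,d/np.linalg.norm(d)
def atz(n,p,z):
    o,d=ray(n,p);return o+d*(z-o[2])/d[2]
def tri(a,b):
    o1,d1=ray("top",a);o2,d2=ray("side",b)
    s=np.linalg.lstsq(np.c_[d1,-d2],o2-o1,rcond=None)[0];p,q=o1+s[0]*d1,o2+s[1]*d2
    return (p+q)/2,np.linalg.norm(p-q)
def proj(n,P):
    c=C[n];return cv2.projectPoints(np.array(P,float).reshape(-1,1,3),np.array(c["rvec"],float),np.array(c["tvec"],float),c["mtx"],None)[0].reshape(-1,2)
def cr(u,v,x0,y0,k): return ((u+.5)/k-.5+x0,(v+.5)/k-.5+y0)
E
python3 - <<'E'
from h import *
np.set_printoptions(precision=4,suppress=True)
print("cams",ray("top",(0,0))[0],ray("side",(0,0))[0])
b=lambda u,v:cr(u,v,370,165,8)
P=[atz("top",b(*q),.036) for q in((137,98),(298,104),(288,475),(122,468))]
print("block",np.array(P),np.mean(P,0),[np.linalg.norm(P[i]-P[i-1]) for i in range(4)])
sb=lambda u,v:cr(u,v,300,140,6)
print("shoulder",atz("top",b(218,381),.044),atz("side",sb(352,255),.044),tri(b(218,381),sb(352,255)))
print("handle",atz("top",b(247,358),.104),atz("side",sb(359,135),.104),tri(b(247,358),sb(359,135)))
r=lambda u,v:cr(u,v,225,165,8); sr=lambda u,v:cr(u,v,250,190,6)
print("bush",tri(r(388,283),sr(398,106)))
print("cart",tri(r(394,298),sr(396,157)))
B=[atz("top",r(*q),.014) for q in((203,74),(760,287),(640,600),(75,384))]
print("board",np.array(B),np.mean(B,0),[np.linalg.norm(B[i]-B[i-1]) for i in range(4)])
for z in(.13,.14,.15):print(z,atz("top",r(388,283),z),atz("side",sr(398,106),z))
E
```

```text
cams [ 0.2832 -0.0506  1.3667] [0.2785 0.6854 0.4888]
block [[ 0.5725 -0.2697  0.036 ]
 [ 0.5721 -0.3306  0.036 ]
 [ 0.4313 -0.3263  0.036 ]
 [ 0.432  -0.2645  0.036 ]] [ 0.502  -0.2978  0.036 ] [np.float64(0.1406043165579169), np.float64(0.06092568712296243), np.float64(0.14092605682209206), np.float64(0.061746920558716736)]
shoulder [ 0.4646 -0.2988  0.044 ] [ 0.4635 -0.298   0.044 ] (array([ 0.4641, -0.2989,  0.0436]), np.float64(0.0009696945030634529))
handle [ 0.4649 -0.2978  0.104 ] [ 0.4648 -0.2992  0.104 ] (array([ 0.4646, -0.2977,  0.1046]), np.float64(0.00030103353380884937))
bush (array([0.475 , 0.0604, 0.1402]), np.float64(0.0003151999773640109))
cart (array([0.474 , 0.0601, 0.1211]), np.float64(0.0022714311081376993))
board [[ 0.5737  0.1462  0.014 ]
 [ 0.4976 -0.0692  0.014 ]
 [ 0.3777 -0.0276  0.014 ]
 [ 0.4527  0.1881  0.014 ]] [0.4754 0.0594 0.014 ] [np.float64(0.12797437227005762), np.float64(0.2284924261200312), np.float64(0.12693973523451624), np.float64(0.2283589465854504)]
0.13 [0.4767 0.0614 0.13  ] [0.4806 0.0421 0.13  ]
0.14 [0.4752 0.0605 0.14  ] [0.4749 0.0601 0.14  ]
0.15 [0.4736 0.0596 0.15  ] [0.4693 0.078  0.15  ]
```

```bash
cat >> h.py <<'E'
DR=np.array([.4646,-.2980]); BR=np.array([.475,.0603])
from scipy.spatial.transform import Rotation as Ro
def down(s): # s=+1: tool x=+y, -1: tool x=-y
    x=np.array([0,s,0.]);z=np.array([0,0,-1.]);return Ro.from_matrix(np.c_[x,np.cross(z,x),z]).as_rotvec()
def save(n,k,fn,x,y,w,h):
    from bench import bot
    c=bot.camera(n)["img"][:,:,::-1]
    cv2.imwrite(fn,cv2.resize(c[y:y+h,x:x+w],None,fx=k,fy=k,interpolation=cv2.INTER_CUBIC))
E
python3 - <<'E'
from h import *
from bench import bot
np.set_printoptions(precision=3,suppress=True)
for s in(1,-1):
    for p in([*DR,.2],[*DR,.045],[*BR,.2],[*BR,.15]): 
        q=bot.inverse_kinematics(p,down(s)); print(s,p,None if q is None else np.array(q))
E
```

```text
1 [np.float64(0.4646), np.float64(-0.298), 0.2] [-0.591  0.305  1.668 -0.     1.169 -2.162]
1 [np.float64(0.4646), np.float64(-0.298), 0.045] [-0.591  0.467  1.862 -0.     0.812 -2.162]
1 [np.float64(0.475), np.float64(0.0603), 0.2] [ 0.102  0.193  1.824 -0.     1.124 -1.469]
1 [np.float64(0.475), np.float64(0.0603), 0.15] [ 0.102  0.241  1.901 -0.     1.    -1.469]
-1 [np.float64(0.4646), np.float64(-0.298), 0.2] [-0.591  0.305  1.668 -0.     1.169  0.98 ]
-1 [np.float64(0.4646), np.float64(-0.298), 0.045] [-0.591  0.467  1.862 -0.     0.812  0.98 ]
-1 [np.float64(0.475), np.float64(0.0603), 0.2] [ 0.102  0.193  1.824 -0.     1.124  1.673]
-1 [np.float64(0.475), np.float64(0.0603), 0.15] [ 0.102  0.241  1.901 -0.     1.     1.673]
```

```bash
python3 - <<'E'
from h import *
from bench import bot
np.set_printoptions(precision=4,suppress=True)
o=down(-1)
bot.move_pose([*DR,.2],o); print(bot.read_time_s(),bot.read_ft_force())
hit=bot.move_straight([*DR,.046],rate=.08,force_limit=5)
print(hit,bot.read_time_s(),bot.read_position(),bot.read_ft_force())
save("side",6,"pics/g1.png",290,120,120,90)
E
```

```text
1.4167 [0.211  0.2649 0.968 ]
False 3.4917 [ 0.4648 -0.2982  0.0464] [-0.71   -0.3185 -0.1936]
```

View pics/g1.png

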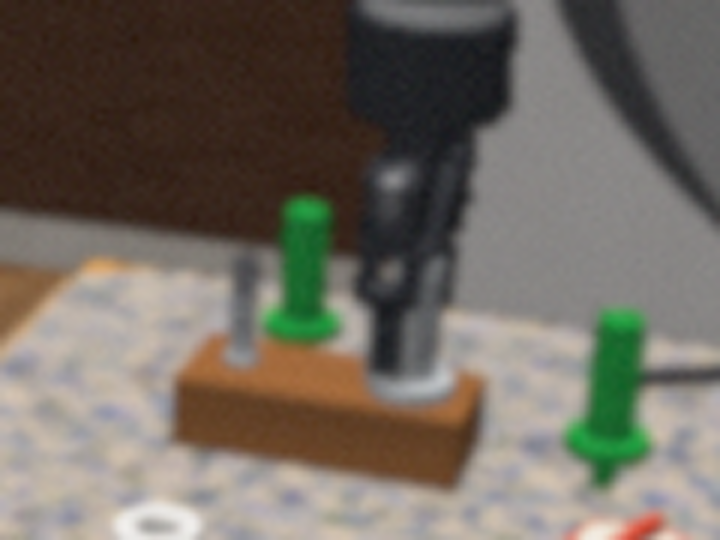

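The steel drift (crop ~(405,340)) stands between the fingers, jaws along y; the block and the green look-alikes are clear. Clamping now.

```bash
python3 - <<'E'
from h import *
from bench import bot
np.set_printoptions(precision=4,suppress=True)
o=down(-1)
bot.clamp(90); print(bot.read_opening(),bot.read_position(),bot.read_ft_force(),bot.read_time_s())
bot.move_straight([*DR,.060],rate=.04); print(bot.read_ft_force(),bot.read_torque())
bot.move_straight([*DR,.20],rate=.15)
print(bot.read_opening(),bot.read_ft_force(),bot.read_time_s())
import pickle
save("side",6,"pics/g2.png",290,60,120,130)
save("top",8,"pics/g2t.png",370,165,80,70)
E
```

```text
0.2588328476859692 [ 0.4648 -0.2982  0.0463] [-0.4402  0.2391  3.2184] 4.1417
[-0.1436 -1.555  -2.2183] [ 0.036  -0.0538 -0.053 ]
0.26078243593551576 [-0.5773  0.6966 -3.8383] 5.725
```

View pics/g2.png

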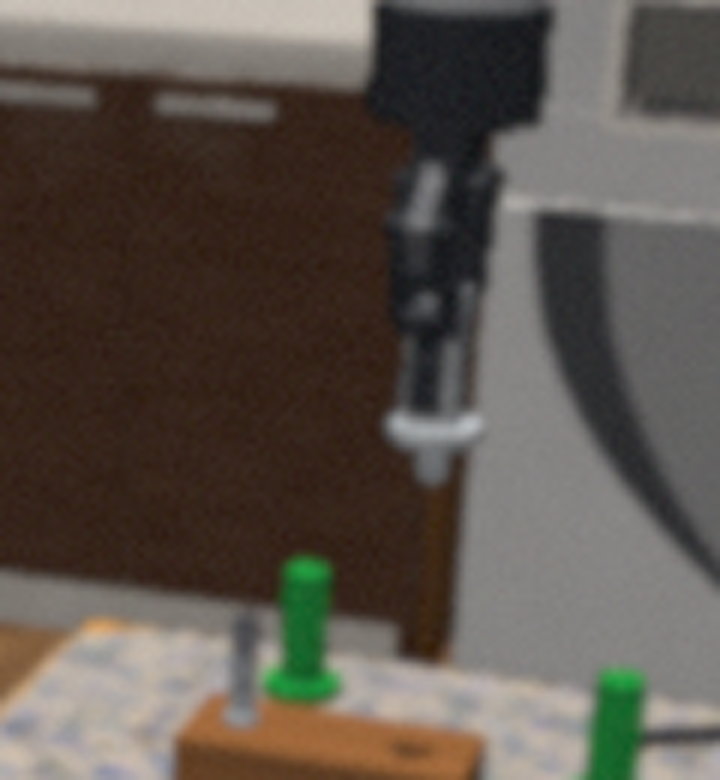

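The drift hangs upright in the fingers (shoulder at crop (435,430)) and its hole is free at crop (410,748). Moving over the bore.

```bash
python3 - <<'E'
from h import *
from bench import bot
np.set_printoptions(precision=4,suppress=True)
print("hole",atz("side",cr(410,748,290,60,6),.036))
o=down(-1)
bot.move_pose([*BR,.20],o); bot.move_straight([*BR,.180],rate=.06)
print(bot.read_position(),bot.read_ft_force(),bot.read_time_s())
save("side",6,"pics/b1.png",260,150,120,100)
save("top",8,"pics/b1t.png",225,165,100,80)
E
```

```text
hole [ 0.4645 -0.3006  0.036 ]
[0.4748 0.0601 0.1795] [ 0.4466 -0.178  -3.5211] 7.65
```

View pics/b1.png

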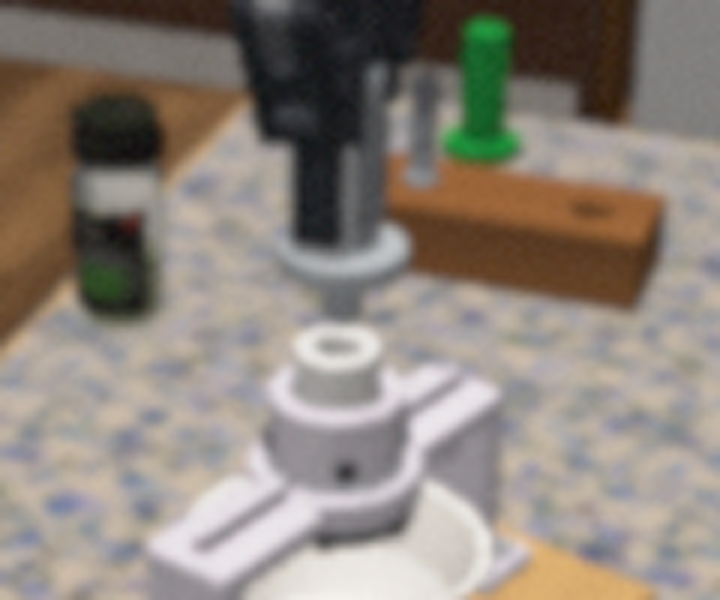

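View pics/b1t.png

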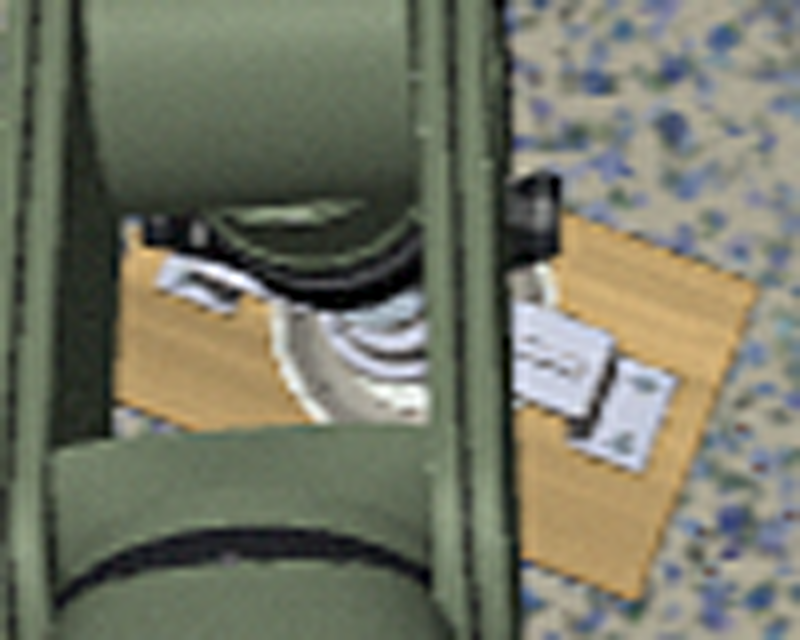

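```bash
python3 - <<'E'
from h import *
np.set_printoptions(precision=2,suppress=True)
P=[[.4748,.0601,z] for z in(.1772,.1492,.140)]+[[.4768,.0601,.14],[.4748,.0621,.14]]
q=proj("side",P); print((q-[260,150]+.5)*6-.5)
E
```

```text
[[340.84 241.76]
 [338.93 320.76]
 [338.32 346.13]
 [332.42 345.12]
 [336.39 348.88]]
```

```bash
python3 - <<'E'
from h import *
from bench import bot
np.set_printoptions(precision=3,suppress=True)
B=BR+[.001,0]
bot.move_straight([*B,.1745],rate=.02); print(bot.read_position(),bot.read_ft_force())
for z,r in((.166,.012),(.155,.012)):
    h=bot.move_straight([*B,z],rate=r,force_limit=4); print(h,bot.read_position(),bot.read_ft_force(),bot.read_torque(),bot.read_time_s())
    if h: break
save("side",6,"pics/b2.png",260,150,120,100)
E
```

```text
[0.476 0.06  0.174] [ 0.318  0.552 -3.124]
False [0.476 0.06  0.166] [ 0.805 -0.407 -2.098] [-0.025 -0.016 -0.008] 9.0417
False [0.476 0.06  0.155] [-0.519  0.15  -1.796] [-0.002  0.019 -0.016] 10.1083
```

View pics/b2.png

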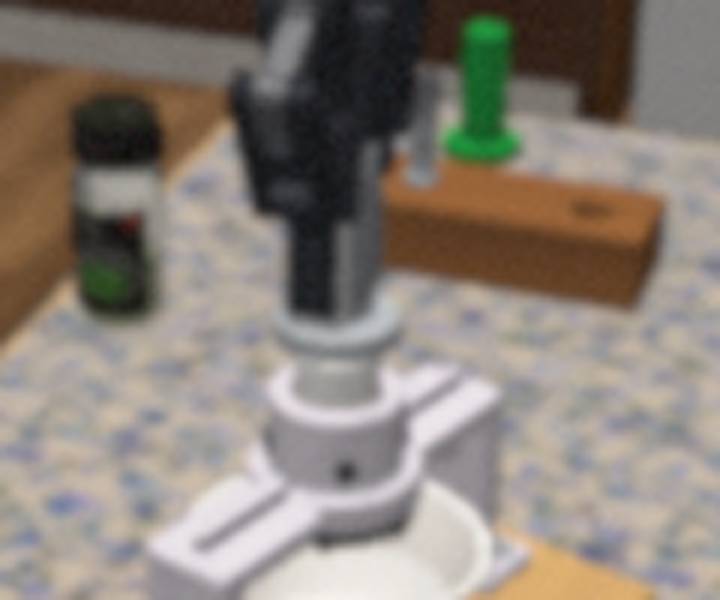

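The pilot is in the bush, shoulder a few mm above the white bush's top, no side force. Pressing slowly.

```bash
python3 - <<'E'
from h import *
from bench import bot
np.set_printoptions(precision=3,suppress=True)
B=BR+[.001,0]
z=.1515
h=bot.move_straight([*B,z],rate=.005,force_limit=6);print(h,bot.read_position(),bot.read_ft_force(),bot.read_time_s())
z=bot.read_position()[2]
f0=bot.read_ft_force()[2]
while z>.126:
    z-=.002
    f=bot.read_ft_force()[2]
    lim=max(3,11-f)   # stop near +11 raw (=~14 over the -3 baseline)
    h=bot.move_straight([*B,z],rate=.004,force_limit=lim)
    print(h,bot.read_position()[2],bot.read_ft_force(),bot.read_time_s())
    if h: break
E
```

```text
False [0.476 0.06  0.151] [ 0.494  0.339 -3.627] 11.0083
False 0.14985662981840803 [-0.448 -0.758  2.805] 11.6583
False 0.1473471375599514 [ 0.984 -0.003 -0.63 ] 12.3083
False 0.14528594600464878 [ 1.134 -0.665 -1.156] 12.9583
False 0.1434832845749445 [ 0.13  -1.003  0.672] 13.6083
False 0.14157133912132774 [ 0.451 -0.599  1.072] 14.2583
False 0.13930110570031534 [1.663 0.349 0.216] 14.9083
False 0.13739844554339165 [ 1.179 -0.091  1.557] 15.5583
False 0.13539628697491524 [0.522 0.116 0.696] 16.2083
True 0.13507659800482735 [-0.458 -1.095  3.643] 16.6
```

```bash
python3 - <<'E'
from h import *
from bench import bot
np.set_printoptions(precision=3,suppress=True)
bot.hold(.2);print(bot.read_position(),[bot.read_ft_force()[2] for _ in range(4)],bot.read_time_s())
save("side",6,"pics/b3.png",260,150,120,100)
E
```

```text
[0.476 0.06  0.135] [np.float64(4.645552912085618), np.float64(4.645552912085618), np.float64(4.645552912085618), np.float64(4.645552912085618)] 16.8
```

View pics/b3.png

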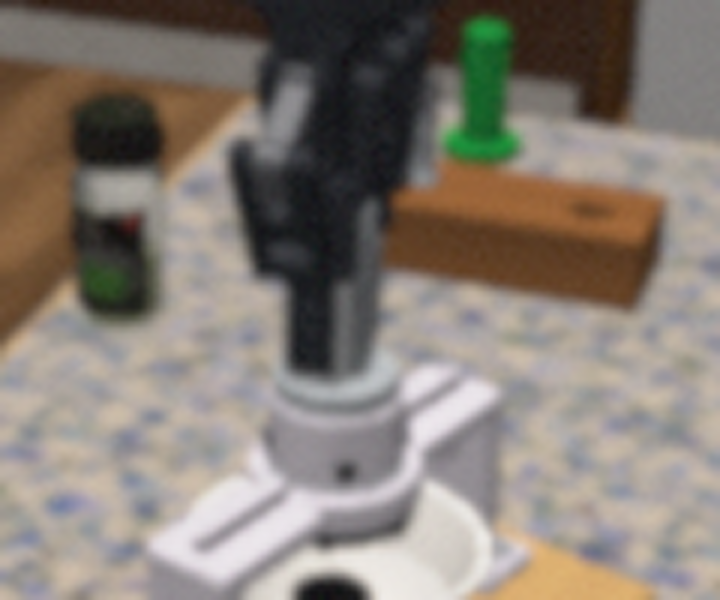

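The shoulder sits on the cartridge, and the black bush lies in the bowl (crop (330,590)). Bearing down to about 15 N now.

```bash
python3 - <<'E'
from h import *
from bench import bot
np.set_printoptions(precision=4,suppress=True)
B=BR+[.001,0]
def F():
    v=[]
    for _ in range(4): bot.hold(.04); v.append(bot.read_ft_force()[2])
    return np.mean(v),max(v)
f,m=F(); zc=bot.read_position()[2]
for i in range(14):
    print(round(zc,5),bot.read_position()[2],f,m,bot.read_time_s())
    if f>=11.3: break
    zc-=.00025 if f<8 else .00012
    bot.move_straight([*B,zc],rate=.003,force_limit=12)
    f,m=F()
bot.hold(.6); print(F(),bot.read_position(),bot.read_time_s())
save("side",6,"pics/b4.png",260,150,120,100)
E
```

```text
0.13503 0.13503232151441896 5.63341998728008 6.330487603638409 17.0167
0.13478 0.1350170146167179 5.286511981723636 5.912508710089054 17.4333
0.13453 0.13504421029339056 7.043512397042679 7.5241300523871075 17.85
0.13428 0.1350245128423489 8.95907579841598 9.641376688856207 18.2667
0.13416 0.13499817003016035 9.563682170734872 9.849639621299207 18.6833
0.13404 0.13503200330924364 10.642733273426918 10.765291637693842 19.1
0.13392 0.13502949159498767 11.032023511707669 11.31600020907363 19.5167
0.1338 0.13499085107583772 12.233501837817286 12.776903711965415 19.9333
(np.float64(12.311605592140292), np.float64(12.677583434503434)) [0.4761 0.0603 0.135 ] 20.7
```

View pics/b4.png

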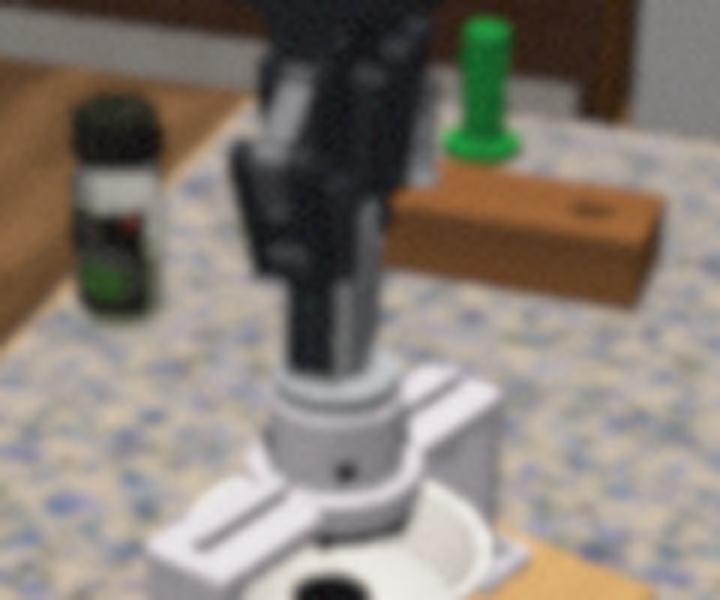

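Bedded rigidly, with about 15 N contact (12.3 raw over a −3.1 free reading). Drawing out.

```bash
python3 - <<'E'
from h import *
from bench import bot
np.set_printoptions(precision=3,suppress=True)
B=BR+[.001,0]
bot.move_straight([*B,.1355],rate=.005);print(bot.read_ft_force())
bot.move_straight([*B,.160],rate=.02);print(bot.read_ft_force())
bot.move_straight([*B,.190],rate=.06);print(bot.read_ft_force(),bot.read_time_s())
save("side",6,"pics/b5.png",260,150,120,100)
E
```

```text
[ 1.158  0.176 -1.062]
[ 0.14  -0.601 -3.311]
[-0.296  0.15  -3.306] 23.2667
```

View pics/b5.png

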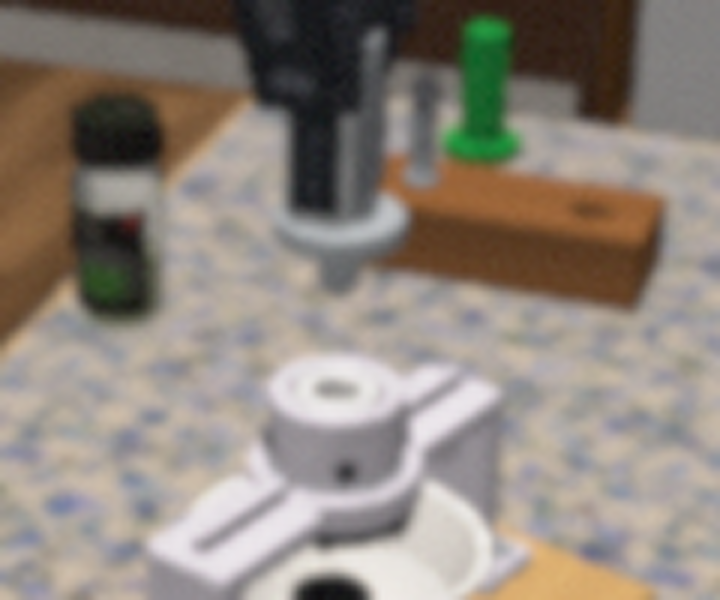

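The white bush is flush with the cartridge face (crop (335,388)) and the drift is free. Standing it back.

```bash
python3 - <<'E'
from h import *
from bench import bot
np.set_printoptions(precision=3,suppress=True)
o=down(-1)
D=np.array([.4647,-.2982])
bot.move_pose([*D,.20],o)
bot.move_straight([*D,.078],rate=.08);print(bot.read_position(),bot.read_ft_force())
save("side",6,"pics/c1.png",290,110,120,100)
for z,r in((.060,.015),(.049,.012),(.0445,.005)):
    h=bot.move_straight([*D,z],rate=r,force_limit=5); print(h,bot.read_position(),bot.read_ft_force(),bot.read_time_s())
    if h: break
save("side",6,"pics/c2.png",290,110,120,100)
E
```

```text
[ 0.465 -0.298  0.079] [-0.027 -0.414 -3.217]
False [ 0.465 -0.298  0.06 ] [-0.424 -0.245 -3.187] 27.7417
False [ 0.465 -0.298  0.049] [ 0.225  0.478 -3.311] 28.8083
True [ 0.465 -0.298  0.046] [-0.356  0.055  5.176] 29.4167
```

View pics/c2.png

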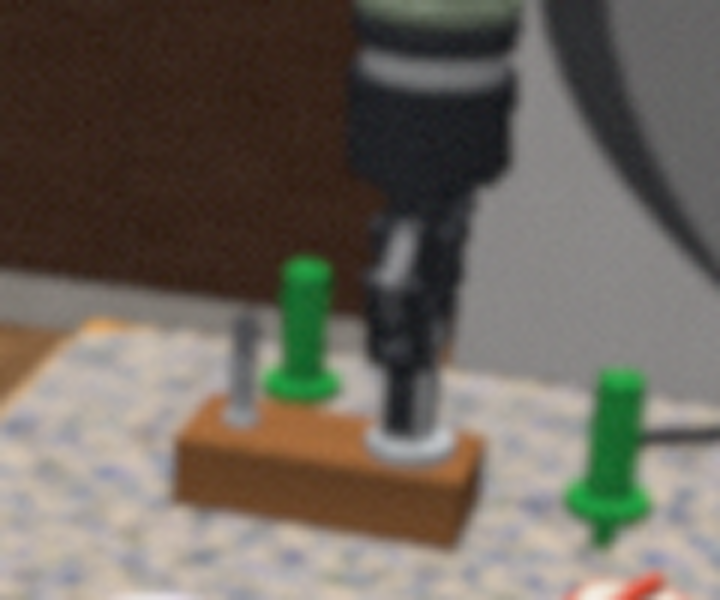

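The shoulder rests on the block (crop (410,445)) at the original height. Releasing and withdrawing.

```bash
python3 - <<'E'
from h import *
from bench import bot
np.set_printoptions(precision=3,suppress=True)
D=np.array([.4647,-.2982])
bot.open();print(bot.read_opening(),bot.read_ft_force())
bot.move_straight([*D,.22],rate=.09)
bot.move_joints([-1.219, 0.32, 1.565, 0, 1.257, -0.02])
bot.hold(.3);print(bot.read_ft_force(),bot.read_time_s())
a=bot.camera("side")["img"][:,:,::-1];b=bot.camera("top")["img"][:,:,::-1]
R=lambda c,k:cv2.resize(c,None,fx=k,fy=k,interpolation=cv2.INTER_CUBIC)
cv2.imwrite("pics/f_s.png",R(a[140:300,250:410],4)[:600]);cv2.imwrite("pics/f_t.png",R(b[125:265,195:445],3))
E
```

```text
1.0021624586616307 [-0.131 -0.047 -0.657]
[-0.625 -0.154  0.785] 33.8083
```

View pics/f_s.png

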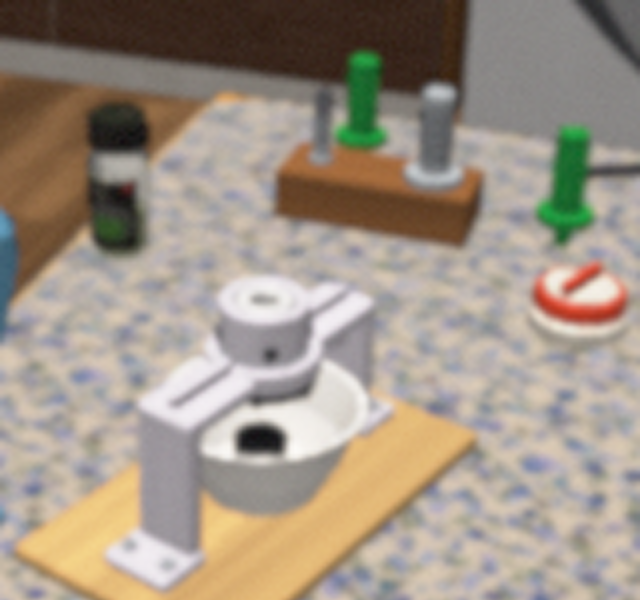

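View pics/f_t.png

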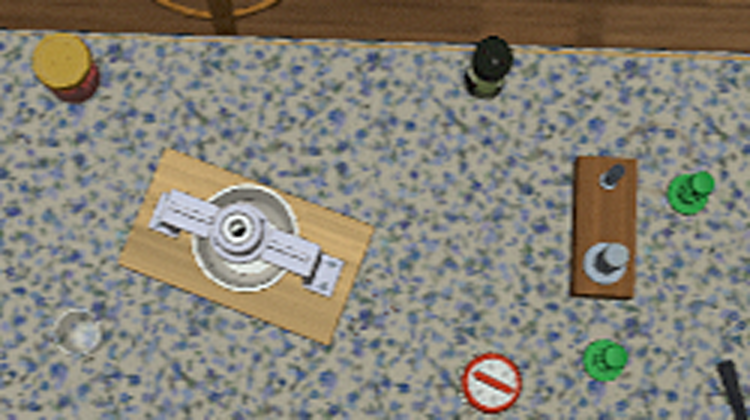

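All in place: drift upright in its hole (side crop (435,135)), white bush flush (265,297), black bush in the bowl (262,438), bystanders unmoved.

```bash
python3 -c "
from bench import bot
bot.job_done();print(bot.read_time_s())"
```

```text
the job is handed in; nothing more can be done
the job is handed in; nothing more can be done
```

The new white bush is home and flush in the cartridge, the worn black bush lies in the bowl, and the steel drift stands back in its hole. I handed the job in at about 34 s on the robot's clock; no verdict is reported.

- **Pressing:** I pressed at about 4 mm/s. The shoulder bedded with the TCP at z = 0.135 m, about 15 mm after it met the white bush. I then bore down with about 15 N for about a second. That is 12.3 N on the sensor, plus about 3 N for the weight of the hanging drift. The highest force I read was 12.8 N, well under 35 N.
- **Drift:** Drawing it out felt free. Back in the block, its shoulder touched at the same height as when I picked it up, so it is fully seated.
- **Last pictures:** The white bush looks flush, the drift stands upright, and the other things look unmoved. The gripper is open and clear of everything.
- **Disagreements:** Before insertion the side camera showed the drift about 1.3 mm off the bore, within the 2 mm calibration, so I shifted 1 mm in x. The cameras put the cartridge's face at about 121 mm; the bedding implied about 125 mm. I used the felt stop.

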